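# Wring the ferrite bars onto two transformer cores

## Task

Close both transformer cores on the radio bench: each ferrite U core gets the loose ferrite bar of its own thickness. Wring each bar on rather than lowering it straight into place, which traps grit and air: set it down on the leg faces with a third to a half of its width still overhanging the open front, then slide it back without lifting it until the faces meet fully, flush with its core at the sides and ends, against the cradle's locating toes. Let go of both bars and leave all the other things on the bench where they are.

Things in the scene. Friction and masses are not known exactly. Their poses are not given: they have to be found in the camera images.
- bar30: ferrite I bar, dark grey, 93 mm long (its y) x 30 mm thick (its x) x 28 mm high, about 375 g; the origin is the centre of its underside (the ground face, already facing down), z up. It lies loose on the bench at any yaw. It may be turned end for end
- bar16: ferrite I bar, dark grey, 93 mm long (its y) x 16 mm thick (its x) x 28 mm high, about 200 g; the origin is the centre of its underside (the ground face, already facing down), z up. It lies loose on the bench at any yaw. It may be turned end for end
- core30: assembly cradle with the thick ferrite U core, fixed to the bench: aluminium base 96 (x) x 160 (y) x 12 mm, dark U core 93 mm long (y) and 30 mm thick (x) standing on it, legs up, a coil round each leg (one copper, one yellow). Origin: centre of the underside, on the bench; x to its rear (away from the robot at yaw 0), y along the core to its left end, z up
- core30_face (a point): centre of the plane of that core's two leg faces, 88 mm above the cradle's origin, same axes: the bar's origin belongs here. Each face is 30 (x) x 28 mm (y), centred at y = -32 and 32 mm. The white coil flanges lie 5 mm below the faces and reach 13 mm out beyond the core in x, to 60 mm in y. Front (-x) and right end (-y) are open
- core30_rear (a point): mid-point, at leg-face height, between the two white rear toes, in line with the core's rear face (15 mm behind point core30_face). The toes stand 9 mm above the faces, at y = -46 to -30 and 30 to 46 mm, and reach 29 mm rearwards to steel posts; a bar slid home rests against them
- core30_end (a point): foot, at leg-face height, of the white end toe, in line with the core's left end (46.5 mm to +y of point core30_face); it stands 9 mm above the faces, 14 mm wide in x, and reaches 30 mm outwards
- core16: assembly cradle with the thin ferrite U core, fixed to the bench: aluminium base 96 (x) x 160 (y) x 12 mm, dark U core 93 mm long (y) and 16 mm thick (x) standing on it, legs up, a coil round each leg (one copper, one yellow). Origin: centre of the underside, on the bench; x to its rear (away from the robot at yaw 0), y along the core to its left end, z up
- core16_face (a point): centre of the plane of that core's two leg faces, 88 mm above the cradle's origin, same axes: the bar's origin belongs here. Each face is 16 (x) x 28 mm (y), centred at y = -32 and 32 mm. The white coil flanges lie 5 mm below the faces and reach 13 mm out beyond the core in x, to 60 mm in y. Front (-x) and right end (-y) are open
- core16_rear (a point): mid-point, at leg-face height, between the two white rear toes, in line with the core's rear face (8 mm behind point core16_face). The toes stand 9 mm above the faces, at y = -46 to -30 and 30 to 46 mm, and reach 29 mm rearwards to steel posts; a bar slid home rests against them
- core16_end (a point): foot, at leg-face height, of the white end toe, in line with the core's left end (46.5 mm to +y of point core16_face); it stands 9 mm above the faces, 14 mm wide in x, and reaches 30 mm outwards
- capacitor: blue can capacitor standing upright, 51 mm diameter, 81 mm high (leave it); origin at the centre of its underside
- reel: reel of solder standing on its flange, 62 mm diameter, 48 mm high, orange flanges (leave it); origin at the centre of its underside
- handmic: black hand microphone lying flat, 87 (x) x 60 (y) x 35 mm high (leave it); origin at the centre of its underside
- varicap: open-frame variable capacitor, 56 x 56 x 57 mm high, with a shaft 25 mm out to its -x at 36 mm height (leave it); origin at the centre of its underside
- multimeter: yellow and black multimeter lying flat, 180 (x) x 88 (y) x 42 mm high (leave it); origin at the centre of its underside
- screwdriver: red-handled screwdriver, 190 mm long, lying along its x (leave it); origin at the centre of its underside near mid-length
- spanner: steel spanner, 160 mm long, lying along its x (leave it); origin at the centre of its underside near mid-length
There are look-alikes about, which are no part of the job. Leave any brown or purple look-alike of the bar30 alone.

How it is judged:
By the outcome, as a careful person would: the job done as asked, in the order asked, and still so for the second after the job is handed in, with the robot touching nothing.
It also fails if it takes over 64 s, if anything falls off the work surface, if the arm or the gripper's body presses on something with over 40 N, if the wrist force passes 120 N, or if a joint passes its speed limit or range.

## Robot

A 6-joint arm with a two-finger parallel gripper is mounted at the origin on the work surface. World frame = base frame: x ahead of the robot, y to its left, z up, the work surface at z = 0. Lengths are in mm, angles in rad, forces in N, time in s.
With the tool pointing down it reaches from about 300 to 775 mm from the base axis. Payload 14.6 kg.
Tool frame: the origin (TCP) lies at the very end of the fingers, on their centre line; the grasp point (between the pads) lies 19 mm behind it; z points along the fingers, y is the line along which they close (so a half turn about z gives the same grasp; the last joint's range is limited). The gripper opens to 94 mm and grips with 3 to 60 N. Pads are 16 mm wide; open, the fingers measure 119 mm over their backs; the gripper's body (75 mm by 177 mm) begins 78 mm behind the grasp point.
Start: joints at [-1.369, 0.3, 1.521, -0, 1.321, -0.067], TCP at [146.059, -530.241, 168.546] pointing down, gripper open.
Joint ranges: [-3.03, 3.03], [-0.79, 2.21], [0.23, 2.52], [-1.04, 4.18], [0, 3.07], [-2.55, 2.55]. Speed limits (rad/s): [2.22, 2.22, 2.57, 3.14, 3.14, 3.14].

## Interface

Orientations are given as [roll, pitch, yaw] about the fixed x, y, z axes, in that order (R = Rz(yaw) Ry(pitch) Rx(roll)).
In Python, from cell import manip, eyes, ticket gives the robot as it stands. The module is installed in compiled form; this text tells all that it offers.
- The arm moves only by the tool arm_command, never from a script. Its argument "plan" is a list of rows, each a list of 5 numbers: the opening, from -1 (shut) to 1 (fully open), then the shift along the tool's x, y, z in m, then the turn about the tool's z in rad. In form: [[jaw, dx, dy, dz, roll], ...]. A call has 1 to 20 rows; each row shifts and turns the commanded pose from where the row before left it, along the tool's axes as they then stand; what a row does not reach is not made up. A row lasts 1/8 s, in which the tool goes at most 62.5 mm and 10.7 degrees, less where a joint would pass 70% of its speed; a pose out of reach is approached as far as the arm can. A call is refused whole if a number of a shift passes 0.0625 or a number of a turn 0.188, either way. A call with a gripper value outside its range is refused whole. The fingers move at their own pace and stop on an object; "newtons" is the grip in N (left out, the last holds). Time passes only in rows, so rows that do not move let the fingers close. It gives the time, the measured TCP pose, the force, the opening and the grip force at its end, in the units of the state.
- manip.read_state(): the state, without advancing time (a new reading comes with each control period).
- eyes.camera(name): name is "scene" or "top" or "wrist"; returns a dict with "img" (384x512x3 uint8, blue, green, red), "z_map" (384x512 float32, mm along the optical axis (not along the pixel's ray), 0 where there is no reading), "fx", "fy", "cx", "cy" (pixels), "dist" ([k1, k2, p1, p2, k3] as OpenCV has them; the pictures are not rectified), "eye" and "orientation" of the camera in the world. Camera axes: x right, y down, z forward; pixel columns grow to the right and rows downward; lengths in mm; the calibration is good to about 2 mm. A picture is of the moment at which its call begins.
- ticket.sign_off(): hands the job in; it is judged then, once.
The state is a dict: "clock": time; "joints": joint angles; "qd": joint speeds; "effort": joint torques, N m; "eef_pos": TCP position; "eef_rot": TCP orientation; "wrist_force": force on the tool from outside, world axes, zero at the start; "moment": the same for the moment, N m; "finger_gap": finger opening in mm; "finger_force": force on a finger pad.
Only numpy, scipy, OpenCV 4.12 (cv2) and the standard library are available. Lean on these libraries where they do the work, as an engineer would, in place of code of your own. Each camera call takes 0.05 s, during which the arm holds its last target. There are 200 camera calls.

## Working session

There is one attempt and no reset: what is moved stays moved. The work goes in short steps, Python scripts to look and compute and a tool call to move; the robot and the scene stay as the last step left them, time stands still between calls to the robot, and variables do not carry over. Pictures are saved under pics/ and viewed, at most 10 in all, crops included, and the job is handed in when it is done.

Besides the shell and the picture viewer there is one more tool, called by a JSON object that holds its "name" and its "arguments". arm_command: Moves the arm, as the interface text tells. Its arguments: {"type":"object","properties":{"plan":{"type":"array"},"newtons":{"type":"number"}},"required":["plan"]}

```bash
mkdir -p pics; cat > h.py <<'E'
import numpy as np, cv2
from cell import manip, eyes, ticket
from scipy.spatial.transform import Rotation as R
def cam(n):
    c=eyes.camera(n); o=np.array(c["orientation"],float)
    c["R"]=o if o.shape==(3,3) else R.from_euler('xyz',o).as_matrix()
    c["K"]=np.array([[c["fx"],0,c["cx"]],[0,c["fy"],c["cy"]],[0,0,1.]]); return c
def cloud(c):
    h,w=c["z_map"].shape; v,u=np.mgrid[:h,:w]
    p=cv2.undistortPoints(np.stack([u,v],-1).reshape(-1,1,2).astype(float),c["K"],np.array(c["dist"],float)).reshape(h,w,2)
    z=c["z_map"][...,None]; P=np.concatenate([p*z,z],-1)@c["R"].T+np.array(c["eye"])
    P[c["z_map"]==0]=np.nan; return P
E
python3 - <<'E'
from h import *
for n in("top","scene"):
    c=cam(n); print(n,c["eye"],c["orientation"],c["fx"],c["dist"]); 
    np.savez(f"{n}.npz",P=cloud(c),img=c["img"])
    cv2.imwrite(f"pics/{n}0.png",cv2.resize(c["img"],(800,600)) )
print(manip.read_state())
E
```

```text
top [ 322.04752371    8.3796693  1208.63858621] [-2.97177522 -0.02173923 -1.54367292] 400.97153912218675 [0.04823289 0.         0.         0.         0.        ]
scene [1308.58707915  -84.83584995 1226.80891808] [-2.51632686 -0.00799543  1.48157568] 439.6967087120814 [-0.06102943  0.          0.          0.          0.        ]
{'clock': 0.1, 'joints': array([-1.36859134e+00,  3.00387675e-01,  1.52150055e+00,  9.92549547e-06,
        1.32065472e+00, -6.65820683e-02]), 'qd': array([-0.00108813, -0.00106889, -0.00247672,  0.00043684,  0.00036698,
       -0.00044822]), 'effort': array([ 1.75032539e-03, -5.32638001e+01, -3.53281438e+01,  7.09602982e-02,
        2.34677747e-02, -6.29976080e-05]), 'eef_pos': array([ 146.01834453, -530.00296039,  168.06616192]), 'eef_rot': array([-3.14064511e+00, -7.28187038e-05,  2.68784555e-01]), 'wrist_force': array([ 0.63594396, -0.28573821, -0.3916839 ]), 'moment': array([-0.0173251 , -0.03732117, -0.01342297]), 'finger_force': 0.0, 'finger_gap': 93.75224887720755}
```

View pics/top0.png

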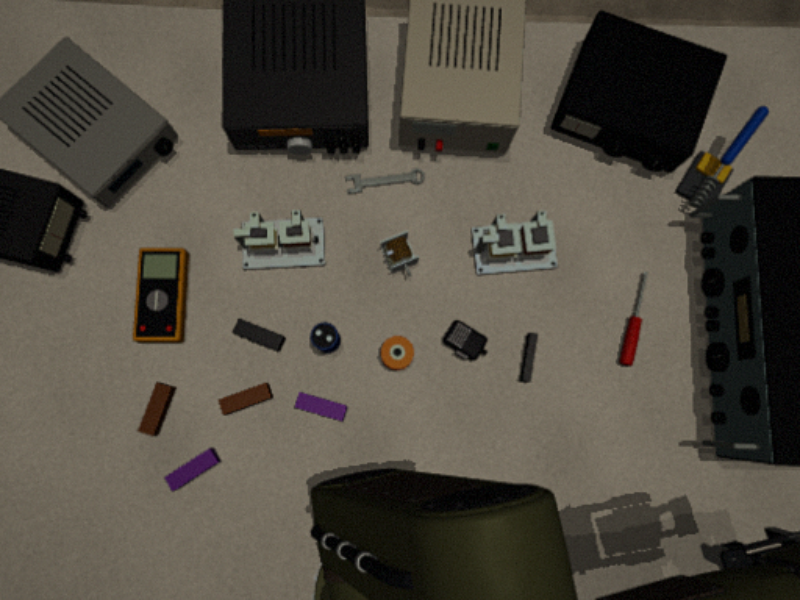

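View pics/scene0.png

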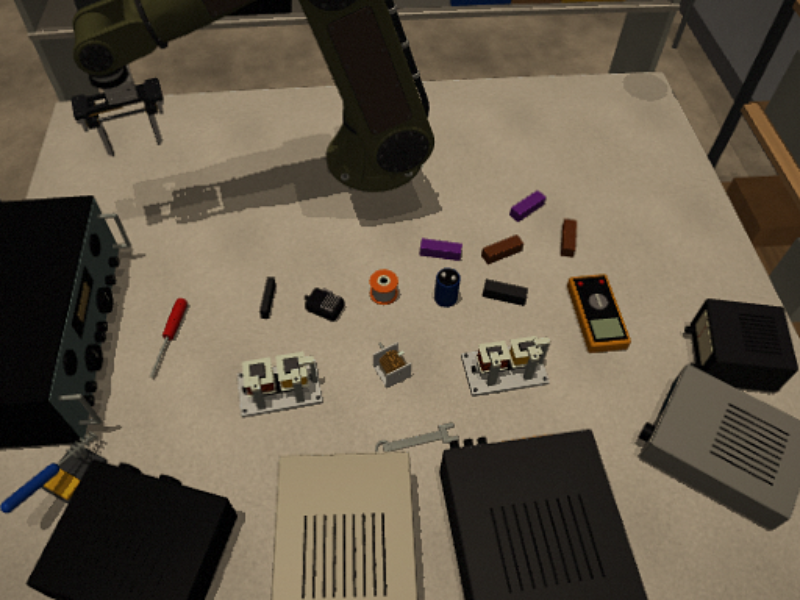

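The top view shows the dark grey candidates at (258,334), which looks thick, and (528,357), which looks thin. The brown bars at (156,408) and (245,398) and the purple ones at (320,406) and (192,469) are look-alikes. The cradles are at (284,243) and (514,247), with their rear posts away from the robot. Next I'll measure the bars and confirm with one enlarged crop.

```bash
python3 - <<'E'
from h import *
d=np.load("top.npz");P=d["P"];img=d["img"]
s=512/800
for n,(u,v) in dict(A=(258,334),B=(528,357)).items():
    u*=s;v*=s;w=26
    sl=np.s_[int(v-w):int(v+w),int(u-w):int(u+w)]
    p=P[sl].reshape(-1,3)
    p=p[(p[:,2]>20)&(p[:,2]<36)]
    lab=p
    # keep cluster near centre
    c0=P[int(v),int(u)]
    p=p[np.hypot(*(p-c0)[:,:2].T)<58]
    r=cv2.minAreaRect(p[:,:2].astype(np.float32));bp=cv2.boxPoints(r)
    print(n,c0.round(),len(p),np.round(r[0]),np.round(r[1]),r[2],p[:,2].mean())
for n,(u,v) in dict(L=(284,243),Rr=(514,247)).items():
    u*=s;v*=s;w=34
    p=P[int(v-w):int(v+w),int(u-w):int(u+w)].reshape(-1,3)
    for lo,hi in((7,17),(84,92),(92,104)):
        q=p[(p[:,2]>lo)&(p[:,2]<hi)]
        r=cv2.minAreaRect(q[:,:2].astype(np.float32)); print(n,lo,len(q),np.round(r[0]),np.round(r[1]),round(r[2],1))
a=cv2.resize(img[125:185,140:220],(800,600),interpolation=2)[:, :]
b=img[125:185,300:380]
c=np.hstack([img[125:250,140:225],img[125:250,290:375]])
cv2.imwrite("pics/crop.png",cv2.resize(c,None,fx=4.7,fy=4.7,interpolation=2))
E
```

```text
A [461. 251.  28.] 325 [459. 251.] [92. 30.] 69.7969741821289 27.433668695554683
B [ 431. -257.   29.] 181 [ 431. -262.] [17. 92.] 81.15889739990234 27.39986277736056
L 7 786 [640. 217.] [100. 159.] 3.5
L 84 205 [647. 227.] [ 57. 134.] 5.1
L 92 175 [660. 236.] [ 47. 124.] 11.7
Rr 7 610 [ 663. -238.] [126. 168.] 6.8
Rr 84 302 [ 655. -228.] [ 72. 136.] 5.8
Rr 92 184 [ 666. -220.] [ 50. 127.] 10.2
```

View pics/crop.png

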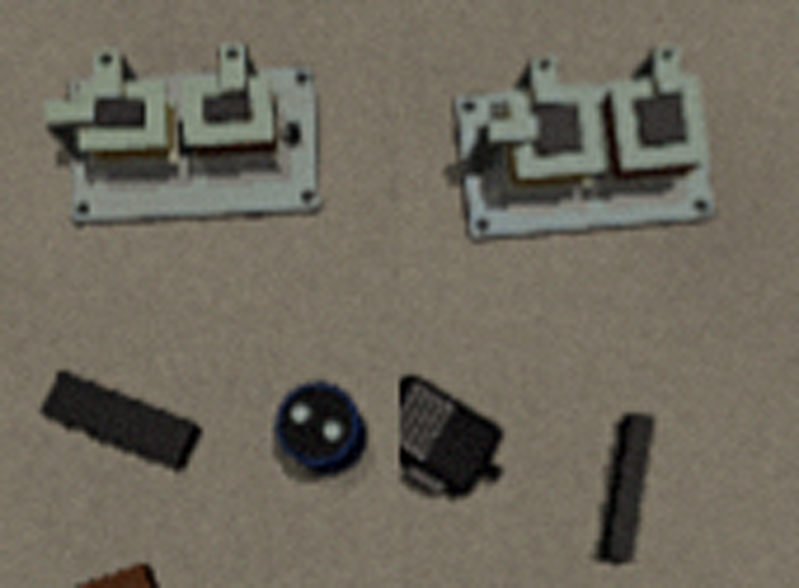

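Confirmed: the two dark grey bars measure 92x30 (left, bar30) and 92x17 (right, bar16). The left cradle has thin leg faces, so it is core16. The right one has thick faces, so it is core30. I'll start with bar16, which is nearer.

{"name": "arm_command", "arguments": {"plan": [[0.2,0.0494,-0.026,0,0],[0.2,0.0494,-0.026,0,0],[0.2,0.0494,-0.026,0,0],[0.2,0.0494,-0.026,0,0],[0.2,0.0494,-0.026,0,0],[0.2,0.0494,-0.026,0,0],[0.2,0.0494,-0.026,0,0],[0.2,0,0,0,0.141],[0.2,0,0,0,0.141],[0.2,0,0,0,0.141],[0.2,0,0,0,0],[0.2,0,0,0,0]], "newtons": 25}}

```text
clock: 1.6
eef_pos: [431.0, -263.0, 168.4]
eef_rot: [-3.142, 0.0, -0.151]
wrist_force: [-0.3, 0.5, -0.7]
finger_gap: 56.1
finger_force: 0.0
```

```bash
cat >> h.py <<'E'
def bar(c,xy,lo=20,hi=36,rad=62):
    P=cloud(c).reshape(-1,3); p=P[(P[:,2]>lo)&(P[:,2]<hi)&(np.hypot(P[:,0]-xy[0],P[:,1]-xy[1])<rad)]
    r=cv2.minAreaRect(p[:,:2].astype(np.float32)); return r,p
def tool(s,target,yaw):
    """shift along tool axes [m] and roll to reach world target/yaw"""
    y=s["eef_rot"][2]; d=np.array(target)-s["eef_pos"]
    return np.r_[(R.from_euler('xyz',s["eef_rot"]).as_matrix().T@d)/1000, -(yaw-y)].round(4)
E
python3 - <<'E'
from h import *
s=manip.read_state();print(s["clock"],s["eef_pos"],s["eef_rot"])
c=cam("wrist");print(c["eye"],c["orientation"])
r,p=bar(c,(431,-262));print(r,len(p),p[:,2].mean() if len(p) else 0)
cv2.imwrite("pics/w1.png",c["img"])
E
```

```text
1.6 [ 431.02708852 -262.96649864  168.43113946] [-3.14150949e+00  1.88971923e-04 -1.51198499e-01]
[ 508.62903207 -274.84646817  385.76170487] [ 2.87064923e+00 -1.81015290e-04 -1.72206186e+00]
((433.93646240234375, -263.828857421875), (15.790302276611328, 91.5866928100586), 81.0264892578125) 818 29.318271639770263
```

View pics/w1.png

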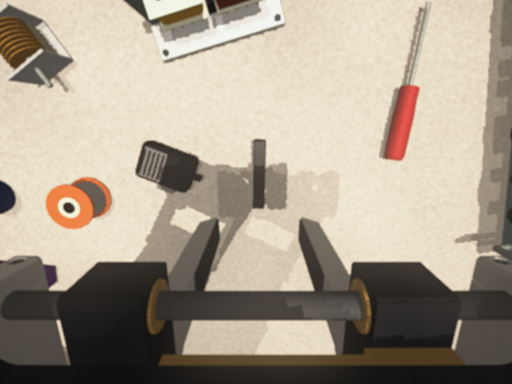

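The wrist view shows bar16 alone at (259,173) between the fingers, with the mic at (168,166) clear of them. Depth puts its centre at (434,-264). I'll descend and grip.

{"name": "arm_command", "arguments": {"plan": [[0.2,0.003,0,0.04,0.005],[0.2,0,0,0.05,0],[0.2,0,0,0.05,0],[0.2,0,0,0.024,0],[-1,0,0,0,0],[-1,0,0,0,0],[-1,0,0,0,0],[-1,0,0,0,0],[-1,0,0,0,0],[-1,0,0,0,0]], "newtons": 25}}

```text
clock: 2.9
eef_pos: [434.1, -263.4, 4.7]
eef_rot: [3.142, -0.0, -0.159]
wrist_force: [-0.3, -0.2, 0.1]
finger_gap: 1.0
finger_force: 0.0
```

The gap closed to 1 mm, so nothing is held. I'll look.

```bash
python3 - <<'E'
from h import *
s=manip.read_state();print(s)
c=cam("wrist");r,p=bar(c,(434,-264));print(r,len(p))
cv2.imwrite("pics/w2.png",c["img"])
E
```

```text
{'clock': 2.9, 'joints': array([-6.17555777e-01,  4.11863777e-01,  1.79192244e+00,  3.82321640e-05,
        9.37580309e-01,  1.11238030e+00]), 'qd': array([-3.81899308e-04,  2.92311445e-03,  5.97974621e-04,  1.73232548e-03,
       -1.90715956e-03,  7.75920685e-05]), 'effort': array([ 2.33950181e-03, -5.24629855e+01, -2.81684893e+01,  3.84360726e-02,
       -5.72669087e-02, -1.19990698e-03]), 'eef_pos': array([ 434.1396096 , -263.4337214 ,    4.69348618]), 'eef_rot': array([ 3.14152023e+00, -2.16422928e-04, -1.59162366e-01]), 'wrist_force': array([-0.30737841, -0.18425376,  0.10153504]), 'moment': array([0.01393052, 0.02200317, 0.04470563]), 'finger_force': 0.0, 'finger_gap': 0.9517319214823711}
((433.76129150390625, -264.15545654296875), (15.89947509765625, 92.59459686279297), 81.42123413085938) 1311
```

View pics/w2.png

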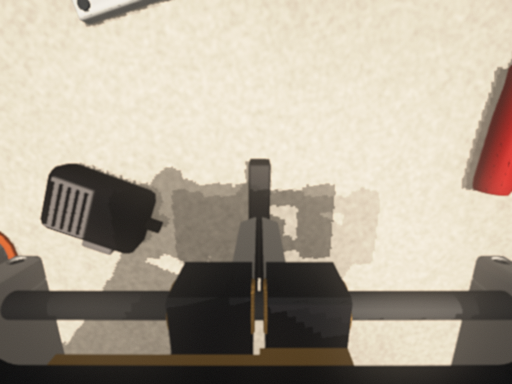

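```bash
python3 - <<'E'
from h import *
c=cam("wrist");P=cloud(c);s=manip.read_state()
print(c["eye"],c["orientation"])
pts=np.array([[s["eef_pos"]],[s["eef_pos"]+[0,0,19]],[[434+46,-264-7,28]],[[434-46,-264+7,28]]]).reshape(-1,3)
q=(pts-c["eye"])@c["R"]; print(cv2.projectPoints(q,np.zeros(3),np.zeros(3),c["K"],np.array(c["dist"]))[0].reshape(-1,2).round())
for v in range(150,262,8): print(v,P[v,259].round(),P[v,250].round(), P[v,266].round())
c=cam("scene");cv2.imwrite("pics/s2.png",cv2.resize(c["img"][150:250,120:253],(800,600),interpolation=2))
E
```

```text
[ 511.5333454  -275.90660026  221.983729  ] [ 2.87097521e+00 -3.53494750e-04 -1.73009375e+00]
[[258. 212.]
 [258. 221.]
 [259. 162.]
 [260. 276.]]
150 [ 486. -272.    1.] [ 487. -265.    3.] [ 485. -278.    1.]
158 [ 479. -271.   -0.] [ 480. -264.    1.] [ 478. -277.    1.]
166 [ 478. -271.   29.] [ 478. -264.   29.] [ 477. -276.   31.]
174 [ 472. -270.   28.] [ 473. -263.   29.] [ 471. -275.   29.]
182 [ 466. -269.   29.] [ 467. -262.   29.] [ 465. -274.   29.]
190 [ 460. -268.   29.] [ 461. -262.   30.] [ 459. -273.   29.]
198 [ 454. -267.   29.] [ 455. -260.   30.] [ 453. -272.   30.]
206 [ 448. -266.   30.] [ 449. -259.   29.] [ 447. -271.   29.]
214 [ 442. -265.   30.] [ 442. -258.   29.] [ 441. -270.   29.]
222 [ 443. -265.   48.] [ 445. -259.   53.] [ 444. -270.   53.]
230 [ 443. -265.   62.] [ 445. -260.   65.] [ 443. -270.   65.]
238 [ 443. -265.   73.] [ 445. -260.   77.] [ 444. -269.   78.]
246 [ 443. -265.   85.] [ 445. -261.   88.] [ 444. -269.   87.]
254 [ 442. -265.   93.] [ 445. -261.   96.] [ 444. -269.   96.]
```

View pics/s2.png

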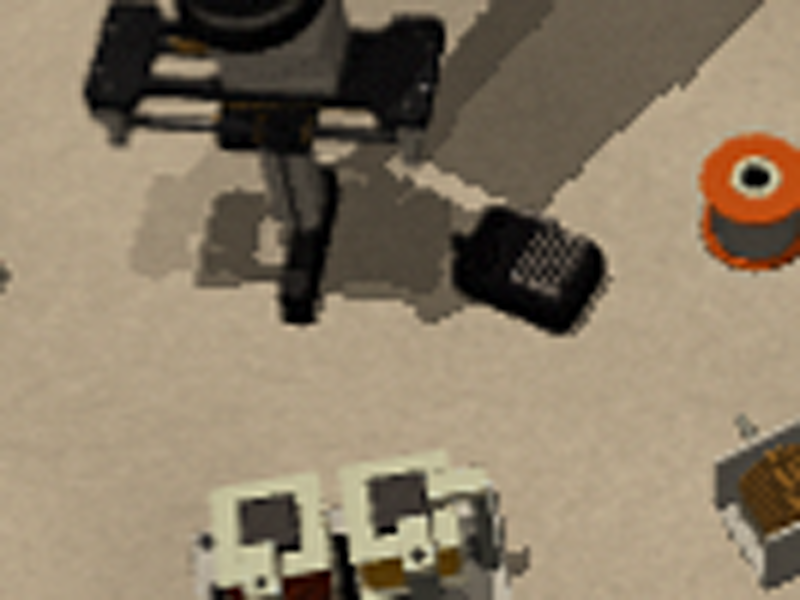

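The image suggests the closed fingers are over the bar, even though the TCP reads z=5. I'll open them and measure where the fingertips really are.

{"name": "arm_command", "arguments": {"plan": [[0.2,0,0,0,0],[0.2,0,0,0,0],[0.2,0,0,0,0],[0.2,0,0,0,0]]}}

```text
clock: 3.55
eef_pos: [434.1, -263.4, 4.5]
eef_rot: [-3.142, 0.0, -0.159]
wrist_force: [-0.2, -0.4, -0.3]
finger_gap: 37.3
finger_force: 0.0
```

```bash
python3 - <<'E'
from h import *
c=cam("wrist");P=cloud(c);s=manip.read_state();print(s["finger_gap"],s["eef_pos"],s["wrist_force"])
r,p=bar(c,(434,-264));print(r,len(p))
M=R.from_euler('xyz',s["eef_rot"]).as_matrix(); T=(P-s["eef_pos"])@M
# finger points: tool frame |y| 20..45, |x|<12
for sg in(-1,1):
    q=T.reshape(-1,3); q=q[(abs(q[:,0])<14)&(sg*q[:,1]>20)&(sg*q[:,1]<60)&(q[:,2]<-8)&(q[:,2]>-75)]
    print(sg,len(q),q.min(0),q.max(0), np.percentile(q[:,2],[50,90,98]) if len(q) else 0)
q=T.reshape(-1,3);
for x0 in range(-48,60,8):
    m=(abs(q[:,0]-x0)<4)&(abs(q[:,1])<14)
    print(x0,m.sum(),np.nanmedian(q[m],0).round(1) if m.any() else '')
cv2.imwrite("pics/w3.png",c["img"][120:260,160:360].repeat(3,0).repeat(3,1))
E
```

```text
41.07639551734216 [ 434.08027722 -263.41508779    4.5437406 ] [ 0.81610055 -0.11963031 -0.00539787]
((433.4698486328125, -263.7012939453125), (15.527828216552734, 93.13382720947266), 80.46825408935547) 2393
-1 366 [  8.7527086  -30.68876473 -74.91314864] [ 10.9312223  -20.00092105 -37.47506506] [-60.96007255 -46.16441946 -40.1955093 ]
1 358 [  8.47398958  20.00212517 -74.86134516] [ 11.13517044  30.67035213 -37.42324025] [-60.99861627 -45.85278189 -41.30165731]
-48 135 [-46.2   0.4   2.6]
-40 276 [-39.8  -0.4 -24.4]
-32 278 [-32.1   0.4 -24.4]
-24 283 [-24.   -0.4 -24.5]
-16 280 [-16.1  -0.4 -24.5]
-8 286 [ -8.1  -0.4 -24.5]
0 307 [ -0.1  -0.4 -24.5]
8 310 [  8.1   0.4 -24.5]
16 1234 [  19.3    0.2 -162.4]
24 4632 [ 2.41e+01 -1.00e-01 -1.65e+02]
32 1535 [ 2.890e+01 -1.000e-01 -1.501e+02]
40 351 [ 40.    0.4 -24.4]
48 462 [46.4  0.4  2.7]
56 342 [56.   0.   3.3]
```

View pics/w3.png

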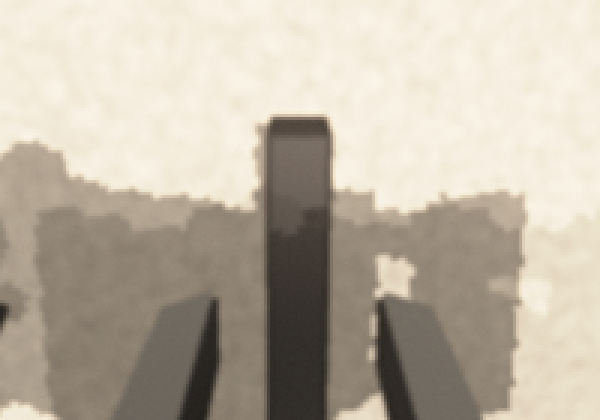

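The fingertips end about 37.5 mm above the reported TCP. That fits the fingers having closed in free air above the 28 mm bar. I'll go by the seen tips and descend further, slowly at the end.

{"name": "arm_command", "arguments": {"plan": [[0.2,0,0,0.015,0],[0.2,0,0,0.012,0],[0.2,0,0,0.003,0],[0.2,0,0,0,0]]}}

```text
clock: 4.1
eef_pos: [434.0, -263.3, -25.8]
eef_rot: [-3.141, 0.001, -0.159]
wrist_force: [-0.5, -0.1, -0.1]
finger_gap: 56.4
finger_force: 0.0
```

```bash
python3 - <<'E'
from h import *
c=cam("wrist");P=cloud(c);s=manip.read_state();print(s["finger_gap"],s["eef_pos"],s["wrist_force"])
M=R.from_euler('xyz',s["eef_rot"]).as_matrix(); T=(P-s["eef_pos"])@M
for sg in(-1,1):
    q=T.reshape(-1,3); q=q[(abs(q[:,0])<14)&(sg*q[:,1]>20)&(sg*q[:,1]<60)&(q[:,2]<-34)&(q[:,2]>-75)]
    print(sg,len(q),q.max(0))
E
```

```text
56.279122961439406 [ 434.13300886 -263.45450974  -25.43689335] [ 0.00387745 -0.16221603 -0.763288  ]
-1 656 [ 10.77625657 -27.97063916 -37.62016087]
1 663 [ 10.87187296  40.28875962 -37.41239721]
```

{"name": "arm_command", "arguments": {"plan": [[0.2,0,0,0.005,0],[0.2,0,0,0.003,0],[-1,0,0,0,0],[-1,0,0,0,0],[-1,0,0,0,0],[-1,0,0,0,0],[-1,0,0,0,0],[-1,0,0,0,0]], "newtons": 30}}

```text
clock: 5.15
eef_pos: [434.1, -263.4, -33.4]
eef_rot: [3.142, -0.0, -0.159]
wrist_force: [-0.5, 1.2, 1.1]
finger_gap: 15.3
finger_force: 30.0
```

bar16 is gripped (gap 15.3, 30 N), with its underside about 33 mm above the reported z. I'll lift it and carry it in front of core16.

{"name": "arm_command", "arguments": {"plan": [[-1,0,0,-0.03,0],[-1,0,0,-0.06,0],[-1,0,0,-0.06,0],[-1,0,0,-0.03,0],[-1,0.0076,-0.0552,0,0],[-1,0.0076,-0.0552,0,0],[-1,0.0076,-0.0552,0,0],[-1,0.0076,-0.0552,0,0],[-1,0.0076,-0.0552,0,0],[-1,0.0076,-0.0552,0,0],[-1,0.0076,-0.0552,0,0],[-1,0.0076,-0.0552,0,0],[-1,0.0076,-0.0552,0,0],[-1,0,0,0,-0.179],[-1,0,0,0,-0.179],[-1,0,0,0,-0.179],[-1,0,0,0,-0.179],[-1,0,0,0,-0.179]]}}

```text
clock: 7.4
eef_pos: [580.1, 216.2, 146.0]
eef_rot: [-3.141, 0.001, 0.742]
wrist_force: [0.8, -0.2, -3.0]
finger_gap: 15.3
finger_force: 30.0
```

{"name": "arm_command", "arguments": {"plan": [[-1,0,0,0,-0.179],[-1,0,0,0,-0.179],[-1,0,0,0,-0.179],[-1,0,0,0,-0.179],[-1,0,0,0,-0.179],[-1,0,0,0,0],[-1,0,0,0,0]]}}

```text
clock: 8.28
eef_pos: [580.2, 216.2, 146.3]
eef_rot: [-3.141, 0.0, 1.627]
wrist_force: [-0.1, 0.4, -2.5]
finger_gap: 15.8
finger_force: 30.0
```

```bash
python3 - <<'E'
from h import *
s=manip.read_state();print(s["clock"],s["eef_pos"],s["eef_rot"],s["finger_gap"])
c=cam("wrist");P=cloud(c);np.savez("w4.npz",P=P,img=c["img"])
print(c["eye"],c["orientation"])
cv2.imwrite("pics/w4.png",cv2.resize(c["img"],(800,600)))
E
```

```text
8.275 [580.239907   216.24009924 146.28540307] [-3.14109256e+00  1.10408096e-04  1.62673244e+00] 15.773973512360067
[576.91652394 293.46432797 363.67100078] [2.87165085e+00 1.42032458e-03 5.57762904e-02]
```

View pics/w4.png

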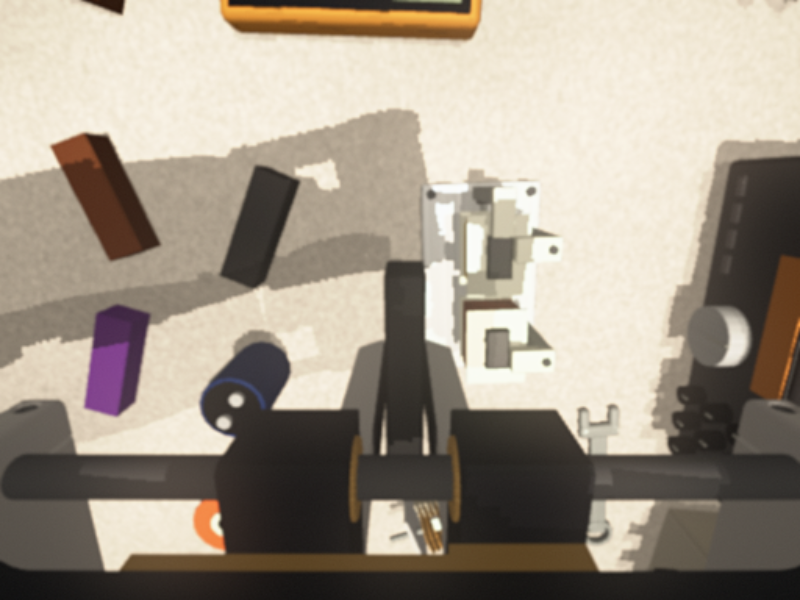

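The view shows core16 at (498,300), its dark leg faces at (500,257) and (498,348), the rear toes to the right at (545,250) and (545,360), and the end toe at (505,205). The held bar is at (405,330). bar30 is at (260,225). I'll measure the faces.

```bash
cat >> h.py <<'E'
def legs(P,img,xy,zlo=80,zhi=94,dark=95):
    z=P[...,2]; g=img.max(-1).astype(int)
    near=np.hypot(P[...,0]-xy[0],P[...,1]-xy[1])<80
    m=((z>zlo)&(z<zhi)&near&(g<dark)).astype(np.uint8)
    n,l,st,_=cv2.connectedComponentsWithStats(m)
    for i in sorted(range(1,n),key=lambda i:-st[i,4])[:4]:
        q=P[l==i]; r=cv2.minAreaRect(q[:,:2].astype(np.float32))
        print("dark",st[i],np.median(q,0).round(1),np.round(r[0],1),np.round(r[1],1),round(r[2],1))
    for a,b,t in((94,102,"toes"),(80,86,"flange"),(9,16,"base")):
        m=((z>a)&(z<b)&near).astype(np.uint8); n,l,st,_=cv2.connectedComponentsWithStats(m)
        for i in sorted(range(1,n),key=lambda i:-st[i,4])[:4]:
            q=P[l==i]
            if len(q)<25: continue
            r=cv2.minAreaRect(q[:,:2].astype(np.float32))
            print(t,len(q),"z",np.median(q[:,2]).round(1),"c",np.round(r[0],1),np.round(r[1],1),round(r[2],1),"min",q.min(0).round(1)[:2],"max",q.max(0).round(1)[:2])
E
python3 - <<'E'
from h import *
d=np.load("w4.npz");P,img=d["P"],d["img"]
legs(P,img,(640,217))
z=P[...,2]
m=(np.hypot(P[...,0]-580,P[...,1]-217)<70)&(z>150)&(z<225)&(P[...,1]>228)
q=P[m];print("held",len(q),np.median(q,0)); 
h=q[abs(q[:,2]-np.percentile(q[:,2],50))<4]
r=cv2.minAreaRect(h[:,:2].astype(np.float32));print(r,np.percentile(h[:,2],[10,50,90]))
p=P.reshape(-1,3);p=p[(p[:,2]>20)&(p[:,2]<36)&(np.hypot(p[:,0]-460,p[:,1]-251)<60)]
print("bar30",cv2.minAreaRect(p[:,:2].astype(np.float32)))
E
```

```text
dark [312 152   7  26  42] [634.8 242.1  89.1] [634.4 248.6] [ 5.7 26.4] 17.6
dark [312 212   1   1   1] [639.  198.3  89.3] [639.  198.3] [0. 0.] 0.0
toes 498 z 98.1 c [663.1 257.7] [29.5 15.9] 4.5 min [648.  248.6] max [677.9 266.5]
toes 487 z 98.0 c [638.5 279.3] [14.2 30.2] 5.0 min [630.6 264. ] max [646.9 294.8]
toes 422 z 98.0 c [669.7 181.9] [29.4 16.3] 3.8 min [654.7 173. ] max [684.9 190.7]
flange 1251 z 84.1 c [646.9 185.3] [42.3 55.3] 5.2 min [623.7 157.2] max [670.2 214. ]
flange 1095 z 84.1 c [641.5 249.5] [41.7 54.8] 5.5 min [618.3 221.5] max [664.4 275.5]
flange 145 z 84.0 c [655.2 271.2] [10.4 13.2] 3.1 min [649.7 264.4] max [660.5 278. ]
base 2515 z 13.1 c [616.  219.3] [159.6  59.8] 84.9 min [591.5 137.7] max [652.9 296.7]
base 236 z 13.0 c [684.4 206.7] [18.6 55.7] 3.5 min [675.2 179.4] max [695.4 234.8]
base 202 z 13.1 c [677.7 278.5] [16.  32.7] 53.5 min [666.5 264.2] max [687.6 291.8]
held 1590 [579.31975467 247.60704098 208.90672651]
((579.4882202148438, 244.4724578857422), (15.97085189819336, 33.657535552978516), 3.5874903202056885) [208.09144076 208.99831986 209.80188593]
bar30 ((460.9042663574219, 251.6936492919922), (93.28343963623047, 30.633710861206055), 69.86573791503906)
```

{"name": "arm_command", "arguments": {"plan": [[-1,-0.0013,0.0285,0,-0.027],[-1,-0.0013,0.0285,0,0],[-1,0,0,0.03,0],[-1,0,0,0.03,0],[-1,0,0,0.008,0],[-1,0,0,0,0],[-1,0,0,0,0]]}}

```text
clock: 9.2
eef_pos: [638.1, 218.1, 80.2]
eef_rot: [3.139, -0.0, 1.657]
wrist_force: [-0.2, -0.6, -1.5]
finger_gap: 15.7
finger_force: 30.0
```

```bash
cat >> h.py <<'E'
def held(P,xy,zt,w=16):
    """held bar top near xy, expected apparent top height zt; free part towards +y"""
    m=(abs(P[...,0]-xy[0])<w/2+8)&(P[...,1]>xy[1]+11)&(P[...,1]<xy[1]+60)&(abs(P[...,2]-zt)<4)
    q=P[m]; r=cv2.minAreaRect(q[:,:2].astype(np.float32)); return r,np.median(q[:,2]),q
E
python3 - <<'E'
from h import *
s=manip.read_state();print(s["clock"],s["eef_pos"],s["eef_rot"][2],s["finger_gap"],s["wrist_force"])
c=cam("wrist");P=cloud(c)
legs(P,c["img"],(644,218))
r,z,q=held(P,s["eef_pos"],s["eef_pos"][2]+62.6);print("held",r,z,len(q))
np.savez("w5.npz",P=P,img=c["img"])
E
```

```text
9.2 [638.05564818 218.10077521  80.18336637] 1.6573352395919652 15.708384168193167 [-0.20864509 -0.55075215 -1.47194957]
dark [256 162  20  34 173] [646.5 257.8  89.3] [641.6 248. ] [14.8 28.2] 5.9
dark [271 257   1  10  10] [652.8 177.1  89.3] [652.8 177.1] [0.1 8. ] 5.7
toes 842 z 98.1 c [663.3 257.6] [28.7 16. ] 5.8 min [648.4 248.6] max [678.  266.5]
toes 801 z 98.2 c [638.9 279.2] [13.6 29.5] 4.4 min [631.  264.1] max [646.8 294.4]
toes 111 z 97.8 c [678.6 187.6] [10.2  7.1] 4.9 min [673.3 183.8] max [684.  191.2]
flange 683 z 84.2 c [627.1 248.3] [13.5 54.4] 4.5 min [618.5 221. ] max [632.7 275.9]
flange 460 z 84.2 c [656.  235.4] [15.8 24.2] 2.0 min [648.2 223.2] max [664.3 247.3]
flange 306 z 84.2 c [654.1 270.9] [12.8 14.2] 6.3 min [647.1 263.2] max [660.9 278.4]
flange 34 z 83.8 c [663.9 212.2] [ 5.3 10.9] 50.0 min [658.  206.7] max [666.3 214.4]
base 3368 z 13.2 c [643.3 225.7] [ 95.9 143.3] 4.6 min [591.9 150.5] max [688.6 297.9]
base 744 z 13.2 c [682.7 195.5] [23.4 69.5] 4.9 min [670.6 161.9] max [697.3 230.9]
held ((640.1603393554688, 245.7124786376953), (23.71699333190918, 35.49921798706055), 5.436629772186279) 142.81876534649876 1457
```

```bash
python3 - <<'E'
from h import *
s=manip.read_state();print(s["eef_pos"],s["eef_rot"])
c=cam("wrist");P=cloud(c)
a=np.deg2rad(4.98);ex=np.array([np.cos(a),np.sin(a)]);ey=np.array([-ex[1],ex[0]]);F=np.array([644.1,217.8])
m=(abs(P[...,2]-(s["eef_pos"][2]+62.6))<3)
L=np.stack([(P[...,:2]-F)@ex,(P[...,:2]-F)@ey],-1)[m];Z=P[...,2][m]
k=(L[:,1]>8)&(L[:,1]<60)&(abs(L[:,0]+6)<25);L=L[k];Z=Z[k]
for y in range(10,50,3):
    t=L[abs(L[:,1]-y)<1.5]; print(y,len(t),t[:,0].min().round(1) if len(t) else '',t[:,0].max().round(1) if len(t) else '')
k=(L[:,1]>25);print("ymax",np.percentile(L[k,1],[99,100]),np.median(Z[k]))
E
```

```text
[637.95373567 218.06884536  80.04157649] [ 3.13959202e+00 -4.03681964e-04  1.65752762e+00]
10 272 -25.4 14.4
13 117 -13.3 2.1
16 121 -13.2 2.1
19 117 -13.2 2.1
22 121 -13.1 2.1
25 120 -13.1 2.0
28 133 -13.0 2.0
31 113 -13.0 1.9
34 131 -13.0 2.5
37 134 -12.9 2.5
40 133 -13.5 2.5
43 142 -13.5 2.4
46 73 -13.4 2.4
49 0  
ymax [45.50594466 45.69230301] 142.66138531462173
```

{"name": "arm_command", "arguments": {"plan": [[-1,-0.0009,-0.0012,0,0],[-1,0,0,0.012,0],[-1,0,0,0.008,0],[-1,0,0,0.003,0],[-1,0,0,0,0],[-1,0,0,0,0]]}}

```text
clock: 10.05
eef_pos: [636.4, 216.9, 55.6]
eef_rot: [3.141, -0.0, 1.658]
wrist_force: [-1.2, 0.4, -1.6]
finger_gap: 15.7
finger_force: 30.0
```

{"name": "arm_command", "arguments": {"plan": [[-1,0,0,0.001,0],[-1,0,0,0.001,0],[-1,0,0,0,0]]}}

```text
clock: 10.42
eef_pos: [636.4, 216.9, 54.6]
eef_rot: [3.141, -0.0, 1.658]
wrist_force: [-4.4, -1.3, 5.7]
finger_gap: 15.9
finger_force: 30.0
```

Touched down with about 7 mm (0.44 of the width) overhanging. Now I'll slide it back, still pressed lightly.

{"name": "arm_command", "arguments": {"plan": [[-1,0,0.001,0,0],[-1,0.0003,0.001,0,0],[-1,0.0003,0.001,0,0],[-1,0.0003,0.001,0,0],[-1,0,0.001,0,0],[-1,0,0.001,0,0],[-1,0,0,0,0]]}}

```text
clock: 11.3
eef_pos: [642.1, 218.4, 54.6]
eef_rot: [3.141, -0.0, 1.658]
wrist_force: [-5.6, -1.3, 7.4]
finger_gap: 15.8
finger_force: 30.0
```

{"name": "arm_command", "arguments": {"plan": [[-1,0,0.0008,0,0],[-1,0,0.0005,0,0],[-1,0,0,0,0]]}}

```text
clock: 11.68
eef_pos: [643.4, 218.5, 54.7]
eef_rot: [3.141, -0.0, 1.658]
wrist_force: [-6.3, -1.5, 7.4]
finger_gap: 16.1
finger_force: 30.0
```

{"name": "arm_command", "arguments": {"plan": [[-1,0,0.0005,0,0],[-1,0,0.0005,0,0],[-1,0,0,0,0]]}}

```text
clock: 12.05
eef_pos: [643.7, 218.5, 54.6]
eef_rot: [-3.14, 0.0, 1.658]
wrist_force: [-11.2, -1.8, 11.0]
finger_gap: 15.9
finger_force: 30.0
```

{"name": "arm_command", "arguments": {"plan": [[-1,0.0004,0,0,0],[-1,0.0003,0,0,0],[-1,0,0,0,0]]}}

```text
clock: 12.42
eef_pos: [643.7, 218.5, 54.6]
eef_rot: [-3.14, 0.001, 1.658]
wrist_force: [-11.2, -6.5, 11.0]
finger_gap: 16.0
finger_force: 30.0
```

{"name": "arm_command", "arguments": {"plan": [[-1,0.0005,0,0,0],[-1,0.0005,0,0,0],[-1,0,0,0,0]]}}

```text
clock: 12.8
eef_pos: [643.7, 218.5, 54.7]
eef_rot: [-3.14, 0.002, 1.657]
wrist_force: [-11.8, -11.4, 11.8]
finger_gap: 15.9
finger_force: 30.0
```

```bash
cat > chk.py <<'E'
from h import *
import sys
fx,fy,deg,w=map(float,sys.argv[1:5])
s=manip.read_state();print(s["clock"],s["eef_pos"],s["wrist_force"])
c=cam("wrist");P=cloud(c)
a=np.deg2rad(deg);ex=np.array([np.cos(a),np.sin(a)]);ey=np.array([-ex[1],ex[0]]);F=np.array([fx,fy])
L=np.stack([(P[...,:2]-F)@ex,(P[...,:2]-F)@ey],-1);Z=P[...,2]
m=(Z>113)&(Z<121)&(abs(L[...,1])<60)&(abs(L[...,0])<30)
l=L[m]
for y in range(-45,47,6):
    t=l[abs(l[:,1]-y)<2]
    if len(t)>5: print(y,len(t),np.percentile(t[:,0],[1,99]).round(1))
print("y",np.percentile(l[:,1],[.5,99.5]).round(1),"z",np.median(Z[m]))
t=(Z>94)&(Z<102)&(abs(L[...,0])<50)&(abs(L[...,1])<90)
n,lab,st,_=cv2.connectedComponentsWithStats(t.astype(np.uint8))
for i in range(1,n):
    q=L[lab==i]
    if len(q)>60: print("toe",len(q),q.min(0).round(1),q.max(0).round(1))
E
python3 chk.py 644.1 217.8 4.98 16
```

```text
12.8 [643.68499935 218.54774489  54.65593427] [-11.7603282  -11.38372285  11.80381236]
-33 37 [-7.2  7.9]
-27 133 [-7.2  7.9]
-21 130 [-7.1  7.8]
-15 134 [-7.5  7.8]
-9 145 [-7.6  7.7]
-3 144 [-7.5  8.3]
3 149 [-7.4  8.2]
9 357 [-19.1  19.8]
15 161 [-7.3  8.1]
21 157 [-7.2  8. ]
27 166 [-7.1  7.9]
33 174 [-7.7  7.8]
39 174 [-7.5  7.8]
45 148 [-7.5  7.7]
y [-31.6  45.4] z 117.32064934852298
toe 2172 [-7.8 30. ] [37.  76.6]
```

```bash
python3 - <<'E'
from h import *
c=cam("wrist");P=cloud(c);a=np.deg2rad(4.98);ex=np.array([np.cos(a),np.sin(a)]);ey=np.array([-ex[1],ex[0]]);F=np.array([644.1,217.8])
L=np.stack([(P[...,:2]-F)@ex,(P[...,:2]-F)@ey],-1);Z=P[...,2]
m=(abs(L[...,0])<1.2)&(L[...,1]>38)&(L[...,1]<60)&(Z>70)
o=np.argsort(-L[m][:,1]);
for y,z in zip(L[m][o,1],Z[m][o]): print(f"{y:.1f}:{z:.0f}",end=" ")
cv2.imwrite("pics/w6.png",cv2.resize(c["img"][130:310,170:410],(800,600),interpolation=cv2.INTER_CUBIC))
E
```

```text
59.5:99 59.5:99 59.3:97 58.8:98 58.8:98 58.7:98 58.2:99 58.2:98 58.1:98 57.6:99 57.5:98 57.4:97 57.0:99 56.9:98 56.9:98 56.5:100 56.3:98 56.2:98 55.6:98 55.6:98 55.4:96 55.2:100 55.0:98 55.0:98 54.5:99 54.4:99 54.3:98 53.8:99 53.7:98 53.7:98 53.2:99 53.1:98 53.1:98 52.4:98 52.4:98 52.3:98 51.9:99 51.9:99 51.8:98 51.1:98 51.1:98 50.9:97 50.5:98 50.5:98 50.5:98 49.9:98 49.8:98 49.6:97 49.3:99 49.1:98 49.1:98 48.6:98 48.5:98 48.5:98 48.0:99 48.0:99 47.8:97 47.3:99 47.2:98 47.1:98 46.6:98 46.6:98 46.6:98 45.8:117 45.8:107 45.7:104 45.7:104 45.7:97 45.7:104 45.6:110 45.6:110 45.6:107 45.6:115 45.6:100 45.6:118 45.6:112 45.6:112 45.6:96 45.5:112 45.5:118 45.5:106 45.5:99 45.5:109 45.5:115 45.5:99 45.4:112 45.3:95 45.3:105 45.3:117 45.3:108 45.2:117 45.2:114 44.9:118 44.8:117 44.7:117 44.7:117 44.3:118 44.2:117 44.1:117 44.1:117 43.7:118 43.5:117 43.5:117 43.4:116 43.2:118 43.2:118 43.1:118 42.9:117 42.7:118 42.6:118 42.6:118 42.4:117 41.9:118 41.8:117 41.7:117 41.7:117 41.4:118 41.3:118 41.2:117 41.1:117 40.9:118 40.9:118 40.7:117 40.6:117 40.2:118 40.1:118 40.0:117 40.0:117 39.5:118 39.5:118 39.5:118 39.5:117 38.9:118 38.8:117 38.7:117 38.5:116 38.4:118 38.3:118
```

View pics/w6.png

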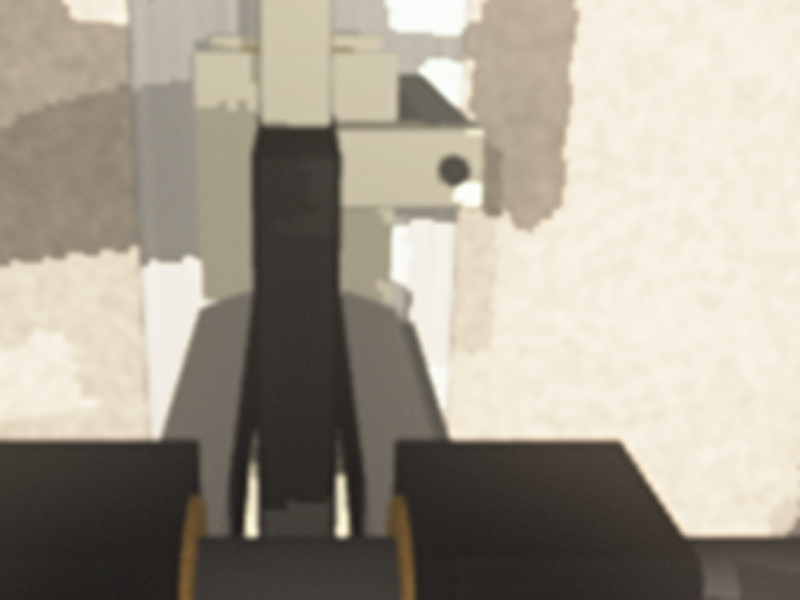

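The bar sits tight against the rear toes at (340,165). The end toe at (295,120) still seems about 0.7 mm away. I'll ease the x and z pressure a little and push along y.

{"name": "arm_command", "arguments": {"plan": [[-1,0,-0.0007,-0.0006,0],[-1,0.0005,0,0,0],[-1,0.0005,0,0,0],[-1,0,0,0,0]]}}

```text
clock: 13.4
eef_pos: [643.6, 219.3, 54.7]
eef_rot: [-3.141, 0.002, 1.657]
wrist_force: [-4.3, -11.7, 5.0]
finger_gap: 15.9
finger_force: 30.0
```

{"name": "arm_command", "arguments": {"plan": [[-1,0.0005,0,0,0],[-1,0.0005,0,0,0],[-1,0,0,0,0]]}}

```text
clock: 13.78
eef_pos: [643.6, 219.3, 54.7]
eef_rot: [-3.141, 0.004, 1.657]
wrist_force: [-4.6, -16.8, 6.3]
finger_gap: 15.8
finger_force: 30.0
```

{"name": "arm_command", "arguments": {"plan": [[-1,-0.0006,0.0008,0,0],[-1,0,0.0006,0,0],[-1,0,0,0,0],[-1,-0.0005,-0.0008,-0.0005,0],[-1,0,0,0,0],[-0.35,0,0,0,0],[-0.35,0,0,0,0],[-0.35,0,0,0,0],[-0.35,0,0,0,0]]}}

```text
clock: 14.9
eef_pos: [644.2, 221.2, 54.7]
eef_rot: [3.141, -0.0, 1.658]
wrist_force: [0.0, -0.0, 0.6]
finger_gap: 30.4
finger_force: 0.0
```

```bash
python3 chk.py 644.1 217.8 4.98 16
```

```text
14.9 [644.16349197 221.22212896  54.65737436] [ 0.04153078 -0.01328917  0.64361798]
-27 129 [-7.2  7.9]
-21 126 [-7.1  7.8]
-15 133 [-7.7  7.8]
-9 143 [-7.7  7.7]
-3 155 [-14.3  16.3]
3 166 [-14.3  16.3]
9 179 [-14.6  16.9]
15 173 [-24.1  22.9]
21 159 [-7.3  8. ]
27 162 [-7.4  7.9]
33 169 [-7.7  7.8]
39 180 [-7.6  7.8]
45 183 [-7.5  7.7]
y [-28.9  46.2] z 117.31687371458784
toe 2154 [-7.8 29.8] [37.2 76.7]
toe 70 [16.1 -4.5] [26.2 13.2]
toe 321 [  9.3 -43.3] [ 22.8 -29.3]
```

bar16 is home, released and flush on both sides. Next, bar30.

{"name": "arm_command", "arguments": {"plan": [[-0.35,0,0,-0.02,0],[-0.35,0,0,-0.05,0],[0.4,0,0,-0.04,0],[0.4,0.0116,-0.045,0,0],[0.4,0.0116,-0.045,0,0],[0.4,0.0116,-0.045,0,0],[0.4,0.0116,-0.045,0,0],[0.4,0,0,0,0.146],[0.4,0,0,0,0.146],[0.4,0,0,0,0.146],[0.4,0,0,0,0],[0.4,0,0,0,0]]}}

```text
clock: 16.45
eef_pos: [460.9, 251.7, 165.3]
eef_rot: [3.141, -0.001, 1.223]
wrist_force: [1.1, 0.1, -0.6]
finger_gap: 65.9
finger_force: 0.0
```

```bash
python3 - <<'E'
from h import *
s=manip.read_state();print(s["clock"],s["eef_pos"],s["eef_rot"][2],s["finger_gap"])
c=cam("wrist");r,p=bar(c,(460.9,251.7));print(r,len(p),np.median(p[:,2]))
print(tool(s,[*r[0],-33.4],np.deg2rad(r[2] if r[1][0]>r[1][1] else r[2]-90)))
E
```

```text
16.45 [460.93078043 251.70024753 165.3241381 ] 1.2230581438649686 65.89140215793007
((460.84619140625, 252.40896606445312), (92.20320892333984, 29.829463958740234), 70.48651885986328) 1554 29.352636879071014
[ 0.0005 -0.0004  0.1987 -0.0072]
```

{"name": "arm_command", "arguments": {"plan": [[0.4,0.0005,0,0.05,-0.005],[0.4,0,0,0.05,0],[0.4,0,0,0.05,0],[0.4,0,0,0.03,0],[0.4,0,0,0.0125,0],[0.4,0,0,0.006,0],[-1,0,0,0,0],[-1,0,0,0,0],[-1,0,0,0,0],[-1,0,0,0,0],[-1,0,0,0,0]], "newtons": 35}}

```text
clock: 17.88
eef_pos: [461.1, 252.2, -33.5]
eef_rot: [3.141, -0.0, 1.225]
wrist_force: [-0.6, -1.2, 5.4]
finger_gap: 29.8
finger_force: 35.0
```

{"name": "arm_command", "arguments": {"plan": [[-1,0,0,-0.03,0],[-1,0,0,-0.06,0],[-1,0,0,-0.06,0],[-1,0,0,-0.03,0],[-1,-0.0466,0.0303,0,0],[-1,-0.0466,0.0303,0,0],[-1,-0.0466,0.0303,0,0],[-1,-0.0466,0.0303,0,0],[-1,-0.0466,0.0303,0,0],[-1,-0.0466,0.0303,0,0],[-1,-0.0466,0.0303,0,0],[-1,-0.0466,0.0303,0,0],[-1,-0.0466,0.0303,0,0],[-1,0,0,0,-0.144],[-1,0,0,0,-0.144],[-1,0,0,0,-0.144],[-1,0,0,0,0],[-1,0,0,0,0]]}}

```text
clock: 20.12
eef_pos: [575.1, -234.8, 145.8]
eef_rot: [-3.141, -0.0, 1.654]
wrist_force: [0.1, -0.0, -3.2]
finger_gap: 29.5
finger_force: 35.0
```

```bash
python3 - <<'E'
from h import *
s=manip.read_state();print(s["clock"],s["eef_pos"],s["eef_rot"],s["finger_gap"])
c=cam("wrist");P=cloud(c);np.savez("w7.npz",P=P,img=c["img"])
legs(P,c["img"],(650,-232))
r,z,q=held(P,s["eef_pos"],s["eef_pos"][2]+62.6,24);print("held",r,z,len(q))
E
```

```text
20.125 [ 575.1213588  -234.81518953  145.8136909 ] [-3.14105201e+00 -3.38700712e-04  1.65362963e+00] 29.523989616626103
dark [315 159   9  26  77] [ 633.2 -211.7   89.2] [ 634.1 -207.1] [26.9  6.8] 89.8
dark [320 218   5   1   5] [ 645.7 -257.    89.1] [ 645.9 -256.9] [4.4 0.4] 3.5
toes 491 z 98.0 c [ 674.9 -196.6] [29.9 15.8] 5.5 min [ 659.8 -205.6] max [ 690.1 -187.4]
toes 479 z 98.1 c [ 642.9 -176.8] [14.4 30.4] 7.2 min [ 634.6 -192.4] max [ 650.6 -161.1]
toes 420 z 97.9 c [ 683.7 -272.3] [29.  16.6] 6.3 min [ 668.9 -281.4] max [ 698.5 -262.9]
flange 1359 z 84.1 c [ 654.4 -270.2] [55.7 55.4] 7.0 min [ 623.5 -298.4] max [ 684.7 -239.9]
flange 1316 z 84.1 c [ 646.6 -206.1] [56.1 54.8] 7.0 min [ 615.6 -235.8] max [ 677.1 -180.2]
flange 230 z 84.1 c [ 663.3 -183.6] [17.2 13.5] 4.5 min [ 654.5 -190.8] max [ 672.3 -176.3]
base 2099 z 13.1 c [ 648.  -223.1] [ 95.4 129.9] 6.0 min [ 595.1 -290.2] max [ 690.8 -155.7]
base 38 z 13.1 c [ 695.4 -255.5] [ 8.4 11.3] 10.8 min [ 690.4 -260.3] max [ 700.6 -250.1]
held ((576.0814819335938, -206.8726043701172), (34.96186447143555, 36.39794158935547), 4.32145881652832) 208.6213116661911 2842
```

{"name": "arm_command", "arguments": {"plan": [[-1,-0.0056,0.031,0,0],[-1,-0.0056,0.031,0,-0.033],[-1,0,0,0.03,0],[-1,0,0,0.03,0],[-1,0,0,0.006,0],[-1,0,0,0,0],[-1,0,0,0,0]]}}

```text
clock: 21.05
eef_pos: [638.6, -241.0, 81.8]
eef_rot: [3.14, 0.001, 1.689]
wrist_force: [-0.5, 0.5, -2.5]
finger_gap: 29.7
finger_force: 35.0
```

```bash
cat > hb.py <<'E'
from h import *
s=manip.read_state();print(s["eef_pos"],s["eef_rot"])
c=cam("wrist");P=cloud(c)
a=np.deg2rad(6.63);ex=np.array([np.cos(a),np.sin(a)]);ey=np.array([-ex[1],ex[0]]);F=np.array([650.0,-237.9])
print("tcp local",(s["eef_pos"][:2]-F)@ex,(s["eef_pos"][:2]-F)@ey)
m=(abs(P[...,2]-(s["eef_pos"][2]+62.6))<3)
L=np.stack([(P[...,:2]-F)@ex,(P[...,:2]-F)@ey],-1)[m]
for y in range(13,50,3):
    t=L[(abs(L[:,1]-y)<1.5)&(abs(L[:,0]+8)<28)]
    if len(t): print(y,len(t),np.percentile(t[:,0],[1,99]).round(1))
k=(L[:,1]>25)&(abs(L[:,0]+8)<28);print("ymax",L[k,1].max(),np.median(P[...,2][m]))
legs(P,c["img"],(650,-238))
E
python3 hb.py
```

```text
[ 638.61780745 -241.0416407    81.82143264] [3.13963800e+00 1.14549844e-03 1.68936737e+00]
tcp local -11.6687987936126 -1.806474013475449
13 222 [-25.5   3.2]
16 229 [-26.2   3.7]
19 233 [-26.1   3.6]
22 236 [-26.    3.4]
25 244 [-25.9   3.5]
28 243 [-25.8   3.3]
31 234 [-25.8   3.3]
34 243 [-25.7   3.2]
37 251 [-25.6   3.6]
40 255 [-25.6   3.6]
43 278 [-25.7   3.5]
ymax 44.22584322335483 144.592962412923
dark [255 156  38  36 494] [ 655.1 -198.1   89.3] [ 646.9 -206.1] [29.1 28.2] 6.8
dark [282 257   1   6   6] [ 664.1 -280.    89.4] [ 664.  -279.3] [0.2 5.1] 8.0
dark [309 243   1   2   2] [ 686.9 -266.2   80.6] [ 686.9 -266.2] [0.7 0. ] 91.7
toes 827 z 98.1 c [ 643.2 -176.9] [13.8 30.2] 7.1 min [ 634.6 -192.4] max [ 651.3 -161.2]
toes 814 z 98.1 c [ 675.1 -196.5] [29.1 15.6] 6.3 min [ 660.  -205.8] max [ 690.  -187.5]
toes 183 z 98.0 c [ 691.2 -267.8] [13.7 10.1] 3.7 min [ 684.1 -272.9] max [ 698.4 -262.6]
flange 624 z 84.2 c [ 627.2 -191.3] [20.7 20.5] 6.6 min [ 616.  -202.5] max [ 637.8 -179.9]
flange 497 z 84.2 c [ 667.  -219.7] [18.8 22.6] 6.8 min [ 657.7 -231.5] max [ 677.7 -208.3]
flange 467 z 84.1 c [ 662.3 -184.1] [19.8 14.7] 6.8 min [ 651.7 -191.7] max [ 672.6 -175.9]
flange 149 z 84.1 c [ 674.4 -244.6] [12.4 24.5] 52.5 min [ 660.9 -257. ] max [ 680.4 -240. ]
base 2183 z 13.2 c [ 626.  -203.3] [135.3  77.2] 48.5 min [ 595.  -277.7] max [ 692.4 -158.2]
base 295 z 13.0 c [ 692.2 -246.1] [14.5 47.3] 6.6 min [ 685.8 -268.9] max [ 701.9 -222. ]
```

{"name": "arm_command", "arguments": {"plan": [[-1,0.0005,-0.0007,0,0],[-1,0,0,0.012,0],[-1,0,0,0.009,0],[-1,0,0,0.0035,0],[-1,0,0,0,0],[-1,0,0,0,0]]}}

```text
clock: 21.85
eef_pos: [637.4, -240.4, 55.8]
eef_rot: [3.141, 0.0, 1.69]
wrist_force: [0.2, -0.3, -2.7]
finger_gap: 29.8
finger_force: 35.0
```

{"name": "arm_command", "arguments": {"plan": [[-1,0,0,0.0008,0],[-1,0,0,0,0],[-1,0,0,0,0]]}}

```text
clock: 22.22
eef_pos: [637.3, -240.3, 54.9]
eef_rot: [3.142, 0.0, 1.69]
wrist_force: [-0.0, -0.4, -4.8]
finger_gap: 30.0
finger_force: 35.0
```

{"name": "arm_command", "arguments": {"plan": [[-1,0,0,0.0008,0],[-1,0,0,0.0006,0],[-1,0,0,0,0]]}}

```text
clock: 22.6
eef_pos: [637.3, -240.4, 54.6]
eef_rot: [3.141, 0.0, 1.69]
wrist_force: [-5.1, 2.6, 5.8]
finger_gap: 29.6
finger_force: 35.0
```

Contact, with about 12.4 mm (0.41 of the width) overhanging. Sliding back now.

{"name": "arm_command", "arguments": {"plan": [[-1,0,0.0012,0,0],[-1,0,0.0012,0,0],[-1,0,0.0012,0,0],[-1,0,0.0012,0,0],[-1,0,0.0012,0,0],[-1,0,0.0012,0,0],[-1,0,0.0012,0,0],[-1,0,0.0012,0,0],[-1,0,0.0012,0,0],[-1,0,0,0,0]]}}

```text
clock: 23.85
eef_pos: [648.0, -239.6, 54.6]
eef_rot: [3.141, 0.001, 1.69]
wrist_force: [-6.2, -0.7, 6.0]
finger_gap: 29.5
finger_force: 35.0
```

{"name": "arm_command", "arguments": {"plan": [[-1,0.0004,0.0007,0,0],[-1,0.0004,0.0006,0,0],[-1,0,0,0,0]]}}

```text
clock: 24.22
eef_pos: [649.3, -238.9, 54.6]
eef_rot: [3.141, 0.001, 1.689]
wrist_force: [-3.8, -2.2, 5.7]
finger_gap: 29.8
finger_force: 35.0
```

{"name": "arm_command", "arguments": {"plan": [[-1,0.0006,0,0,0],[-1,0.0006,0,0,0],[-1,0,0,0,0]]}}

```text
clock: 24.6
eef_pos: [649.6, -237.9, 54.6]
eef_rot: [3.14, 0.002, 1.689]
wrist_force: [-1.7, -5.2, 5.4]
finger_gap: 29.4
finger_force: 35.0
```

{"name": "arm_command", "arguments": {"plan": [[-1,0.0004,0,0,0],[-1,0.0004,0,0,0],[-1,0,0,0,0]]}}

```text
clock: 24.98
eef_pos: [649.6, -237.6, 54.6]
eef_rot: [3.139, 0.003, 1.689]
wrist_force: [0.8, -7.7, 4.4]
finger_gap: 29.7
finger_force: 35.0
```

{"name": "arm_command", "arguments": {"plan": [[-1,0.0005,0,0,0],[-1,0,0.0005,0,0],[-1,0,0.0005,0,0],[-1,0,0,0,0]]}}

```text
clock: 25.48
eef_pos: [649.8, -237.6, 54.6]
eef_rot: [3.141, 0.003, 1.689]
wrist_force: [-4.7, -9.8, 5.7]
finger_gap: 29.8
finger_force: 35.0
```

{"name": "arm_command", "arguments": {"plan": [[-1,0,0.0005,0,0],[-1,0,0.0005,0,0],[-1,0,0,0,0]]}}

```text
clock: 25.85
eef_pos: [649.8, -237.5, 54.6]
eef_rot: [-3.14, 0.002, 1.689]
wrist_force: [-13.3, -9.4, 10.7]
finger_gap: 29.6
finger_force: 35.0
```

```bash
python3 chk.py 650.1 -237.85 6.63 30
```

```text
25.85 [ 649.76320694 -237.5291721    54.56266586] [-13.26077379  -9.43944298  10.72802685]
-33 80 [-14.3  15.3]
-27 243 [-14.2  15.2]
-21 249 [-14.1  15. ]
-15 258 [-14.   14.8]
-9 271 [-14.5  14.8]
-3 280 [-14.3  15.2]
3 294 [-14.3  15.1]
9 497 [-25.6  26.6]
15 299 [-14.6  14.7]
21 307 [-14.4  14.7]
27 307 [-14.3  15.1]
33 326 [-14.2  14.9]
39 344 [-14.6  14.7]
45 349 [-14.2  14.5]
y [-31.8  46.2] z 117.37577174253207
toe 1147 [-14.5  45.7] [14.4 76.2]
toe 1042 [15.4 29.7] [44.2 46. ]
toe 96 [ 17.4 -46. ] [ 21.5 -29.7]
```

{"name": "arm_command", "arguments": {"plan": [[-1,-0.0006,-0.0007,-0.0005,0],[-1,0,0,0,0],[-0.05,0,0,0,0],[-0.05,0,0,0,0],[-0.05,0,0,0,0],[-0.05,0,0,0,0]]}}

```text
clock: 26.65
eef_pos: [650.3, -235.9, 53.9]
eef_rot: [3.142, -0.0, 1.69]
wrist_force: [-0.5, -0.6, -1.0]
finger_gap: 44.6
finger_force: 0.0
```

```bash
python3 chk.py 650.1 -237.85 6.63 30
```

```text
26.65 [ 650.30395574 -235.89837649   53.9008618 ] [-0.49667196 -0.61622731 -1.02776422]
-27 252 [-14.2  15.2]
-21 249 [-14.  15.]
-15 263 [-14.6  14.9]
-9 273 [-14.4  14.7]
-3 293 [-21.4  23.4]
3 305 [-21.3  23.4]
9 367 [-28.5  25.9]
15 298 [-14.5  14.8]
21 304 [-14.4  14.6]
27 316 [-14.3  15. ]
33 327 [-14.8  14.9]
39 337 [-14.6  14.7]
45 335 [-14.5  14.6]
y [-29.8  46.2] z 117.37224435588851
toe 2166 [-14.6  30. ] [44.4 76.5]
toe 92 [-31.7  -6.8] [-21.2  11.5]
toe 95 [23.1 -5.8] [34.1 11.6]
toe 377 [ 17.4 -44.3] [ 33.1 -29.6]
```

Both bars are seated. I'll retreat upward, move clear, and do a last check.

{"name": "arm_command", "arguments": {"plan": [[-0.05,0,0,-0.02,0],[-0.05,0,0,-0.04,0],[-0.05,0,0,-0.05,0],[-0.05,0,0,-0.05,0],[-0.05,0,-0.05,0,0],[-0.05,0,-0.05,0,0],[-0.05,0,-0.05,0,0],[-0.05,0,0,0,0],[-0.05,0,0,0,0]]}}

```text
clock: 27.82
eef_pos: [502.0, -254.0, 215.3]
eef_rot: [3.14, 0.001, 1.69]
wrist_force: [-0.3, 0.2, 0.2]
finger_gap: 44.7
finger_force: 0.0
```

```bash
python3 - <<'E'
from h import *
c=cam("wrist");P=cloud(c).reshape(-1,3)
t=cam("top");Q=cloud(t).reshape(-1,3)
for n,A,(x,y) in(("30w",P,(650,-238)),("30t",Q,(650,-238)),("16t",Q,(644,218))):
    p=A[(A[:,2]>110)&(A[:,2]<123)&(np.hypot(A[:,0]-x,A[:,1]-y)<65)]
    if len(p)>10: print(n,len(p),cv2.minAreaRect(p[:,:2].astype(np.float32)),np.median(p[:,2]))
s=cam("scene");cv2.imwrite("pics/final.png",cv2.resize(np.hstack([t["img"][120:245,140:250],t["img"][120:245,280:390]]),(800,455)))
E
```

```text
30w 2032 ((650.089599609375, -237.50645446777344), (31.47652816772461, 91.9869384765625), 7.018653869628906) 117.122931936062
30t 326 ((647.5340576171875, -235.65863037109375), (30.646991729736328, 91.26751708984375), 6.8338422775268555) 115.05800371419991
16t 195 ((641.4115600585938, 217.29318237304688), (17.40952491760254, 90.44532012939453), 4.84320592880249) 115.19318418908028
```

View pics/final.png

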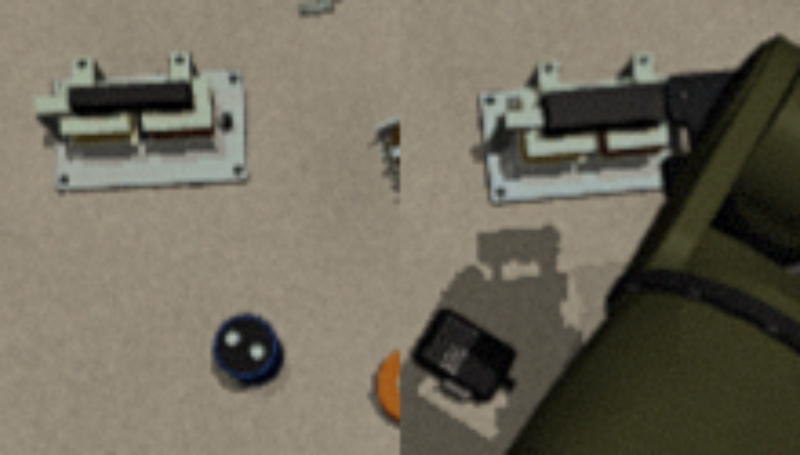

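The final view shows both bars home against their toes, bar16 at (130,97) and bar30 at (605,110). The capacitor and mic are undisturbed and the gripper is clear. Handing in.

```bash
python3 -c "
from cell import ticket
print(ticket.sign_off())"
```

```text
the job is handed in; nothing more can be done
None
```

I closed both cores and handed the job in at about 28 s. Each bar was set down overhanging the front by about 0.4 of its width, slid home against its rear and end toes and let go, and the arm was clear of everything at the end.

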